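Dock the board carrier and open the display drawer

ROBOT

A 6-joint arm with a two-finger parallel gripper is mounted at the origin on a cart in front of the work surface, level with it; the furniture and walls round the work are solid. World frame = base frame: x ahead of the robot, y to its left, z up, the work surface at z = 0. Lengths are in m, angles in rad, forces in N, time in s.
With the tool pointing down it reaches from about 0.375 to 0.975 m from the base axis. Payload 3.8 kg.
Tool frame: the origin (TCP) lies on the centre line of the jaws, within the pads' length; the fingertips stand 17 mm ahead of it and the grasp point (between the pads) lies 2 mm behind it; z points along the fingers, y is the line along which they close (so a half turn about z gives the same grasp; the last joint's range is limited). The gripper opens to 88 mm and grips with 3 to 60 N. Pads are 18 mm wide; open, the fingers measure 123 mm over their backs; the gripper's body (75 mm by 187 mm) begins 45 mm behind the grasp point.
Start: joints at [-1.329, 0.264, 1.604, -0, 1.274, -0.037], TCP at [0.186, -0.649, 0.256] pointing down, gripper open.
Joint ranges: [-2.63, 2.63], [-0.94, 2.18], [0.31, 2.57], [-1.31, 4.45], [0, 2.66], [-2.55, 2.55]. Speed limits (rad/s): [2.57, 2.57, 3.14, 3.14, 3.14, 3.14].

INTERFACE

Orientations are given as a unit quaternion [x, y, z, w].
In Python, from plant import readout, imaging, bot, models gives the robot as it stands.
- The arm moves only by the tool send_rows, never from a script. Its argument "steps" is a list of rows, each an object of numbers: "x", "y", "z": the shift along the tool's x, y, z as a fraction of full scale; "spin": the turn about the tool's z as a fraction of full scale; "jaw": the opening, from -1 (shut) to 1 (fully open). In form: [{"x": .., "y": .., "z": .., "spin": .., "jaw": ..}, ...]. A call has 1 to 20 rows; each row is the pose to reach, as a shift and turn from the pose commanded when the call began, along the tool's axes at that moment; what a row does not reach only later rows make up. Full scale, the value 1, is 0.4 m for a shift and 30 degrees for a turn. A row lasts 1/8 s, in which the tool goes at most 62.5 mm and 10.7 degrees, less where a joint would pass 70% of its speed; a pose out of reach is approached as far as the arm can. A call with a number of a shift or a turn outside -1 to 1 is refused whole. A call with a gripper value outside its range is refused whole. The fingers move at their own pace and stop on an object; "newtons" is the grip in N (left out, the last holds). Time passes only in rows, so rows that repeat a pose let the fingers close. It gives the time, the measured TCP pose, the force, the opening and the grip force at its end, in the units of the state.
- readout.read_state(): the state, without advancing time (a new reading comes with each control period).
- imaging.capture(name): name is "scene" or "top" or "wrist"; returns the picture (480x640x3 uint8, red, green, blue); there is no depth.
- imaging.calibration(name): a dict with "K" (3x3 intrinsics, pixels), "position" and "orientation" of the camera in the world; the wrist camera has in their place "mount" (4x4, takes a point from camera to tool coordinates, whose origin is the TCP and whose axes are the flange's). Camera axes: x right, y down, z forward; pixel columns grow to the right and rows downward; lengths in m; the calibration is good to about 2 mm. The wrist camera is an equidistant fisheye: a pixel r from the principal point sees the ray r / f radians off the axis. A picture is of the moment at which its call begins: read the wrist's pose just before it. calibration takes no time and is no camera call.
- bot.hand_in(): hands the job in; it is judged then, once.
Trained networks look in the newest picture that a camera, given by its name, has taken for a name from the list of things; names that differ only in an ending like _2 or _b are one class to them, and where a whole thing is asked for, a point or a joint stands for the part that bears it (a point fixed in the world has none). Each returns a list of dicts, best first, with "score" (0 to 1); they miss things now and then, are a little off and sometimes report something else, mostly with a low value. They report only what shows in the picture. A call takes as long as a camera call.
- models.spot_in(camera, label): "box" ([left, top, right, bottom] in pixels, round what is visible of it).
- models.regions_of(camera, label): "region" (480x640 bool, what is visible of it) and "box" ([left, top, right, bottom] in pixels, round what is visible of it).
- models.tip_of(camera, label): "pixel" ([column, row] in pixels: a listed point, or the origin of a listed thing).
The state is a dict: "time_s": time; "joints": joint angles; "joint_velocities": joint speeds; "effort": joint torques, N m; "eef_pos": TCP position; "eef_rot": TCP orientation; "contact_force": force on the tool from outside, world axes, zero at the start; "wrist_torque": the same for the moment, N m; "width": finger opening in m; "gripper_force": force on a finger pad.
Only numpy, scipy, OpenCV 4.12 (cv2) and the standard library are available. Lean on these libraries where they do the work, as an engineer would, in place of code of your own. Each camera call takes 0.05 s, during which the arm holds its last target. There are 200 camera calls.

TASK

The board in the grey carrier gets its display next, in the aluminium nest. Slide the carrier flat along the bench, out of the drawer's way and fully home into the nest against its sprung end, until the red pawl snaps out behind it and holds it there; then pull the low cabinet's drawer all the way open so that the displays can be taken. Leave the flux jar, the solder spool and the meter where they are.

Things in the scene. Friction and masses are not known exactly. Their poses are not given: they have to be found in the camera images.
- carrier: loose board carrier: grey frame 110 mm (its x) by 130 mm (its y), 22 mm high, about 0.45 kg, a dark circuit board in its pocket (parts up to z 25 mm). Origin: centre of its underside, on the bench. Its +y end leads into the nest; push on its -y end, a plain upright face 110 mm wide, 22 mm high.
- nest: fixed aluminium nest. Origin: bench level, where the carrier's origin lies when home; the carrier slides in along the nest's +y, axes parallel. Two rails along y, 26 mm high, inner faces at x = +-58.5 mm; from y = -20 to 102 mm lips (up to z 30 mm) reach 6 mm over the carrier's edges, so it must be slid in. End block at y = 102 to 118 mm.
- nest_mouth (a point): middle of the nest's open mouth at bench level, 150 mm before home (nest y = -150 mm), level with the ends of the flared lead-ins, which stand at x = +-75 to +-85 mm there
- bumper_face (a point): middle of the face of the nest's black sprung bumper bar, z = 13.5 mm, at nest y = 59 mm at rest: the carrier meets it 6 mm before home. Pressing takes 4 N at first, 7 N at home, 13 N at its stop 12 mm past home.
- pawl (a joint): red anti-return pawl on the nest's +x rail near the mouth: 0 rad = sprung out into the channel (rest), up to 0.56 when pressed aside by the passing carrier. It snaps back to 0 once the carrier is about 5 mm past home (its -y end at nest y = -60 mm); when let go, the bumper presses the carrier back against the pawl, at home.
- pawl_tip (a point): centre of the pawl's rounded tip (7 mm across, z = 5 to 19 mm); at rest at nest x = 44, y = -69 mm. The pawl reaches from there to its pivot at nest x = 69, y = -112 mm. Keep a pusher clear of it (nest x below 35 mm).
- cabinet: fixed low grey cabinet with one drawer, blue front: 170 mm deep (its x), 170 mm wide (y), 62 mm high. Origin: centre of its underside on the bench; the drawer's front faces its own -x, reaches from 14 to 50 mm above the bench and slides out that way; at the start the carrier lies in its way. Two blue-faced display modules lie inside.
- cabinet_drawer0 (a joint): the drawer's slide, in m: 0 = shut, 0.110 = fully open (stop)
- cabinet_drawer0_handle (a point): middle of the drawer's steel bar handle, 35 mm above the bench: a round bar along the cabinet's y, 11 mm thick, 96 mm long, on two 8 mm stays 36 mm either side of its middle, its axis 35 mm in front of the drawer's front (120 mm before the cabinet's origin when shut); moves with the drawer
- jar: bystander: a round flux jar with a yellow lid, 52 mm across and 42 mm high, origin under its centre
- spool: bystander: a solder spool with green flanges, 60 mm across, 46 mm high, origin under its centre
- meter: bystander: a yellow multimeter lying face up, 136 x 74 mm, 44 mm high, origin under its centre

How it is judged:
By the outcome, as a careful person would: the job done as asked, in the order asked, and still so for the second after the job is handed in, with the robot touching nothing.
It also fails if it takes over 58 s, if anything falls off the work surface, if the arm or the gripper's body presses on something with over 40 N, if the wrist force passes 120 N, or if a joint passes its speed limit or range.

## Working session

There is one attempt and no reset: what is moved stays moved. The work goes in short steps, Python scripts to look and compute and a tool call to move; the robot and the scene stay as the last step left them, time stands still between calls to the robot, and variables do not carry over. Pictures are saved under pics/ and viewed, at most 13 in all, crops included, and the job is handed in when it is done.

Besides the shell and the picture viewer there is one more tool, called after "Emit:" in YAML: its name, and indented under it one key for each argument. send_rows: Moves the arm, as the interface text tells. Its arguments: {"type":"object","properties":{"steps":{"type":"array","items":{"type":"object","properties":{"x":{"type":"number"},"y":{"type":"number"},"z":{"type":"number"},"spin":{"type":"number"},"jaw":{"type":"number"}}}},"newtons":{"type":"number"}},"required":["steps"]}

```bash
mkdir -p pics
cat > h.py <<'E'
import numpy as np, cv2, json
from scipy.spatial.transform import Rotation as R
from plant import readout, imaging, bot, models
def ray(c,px):
    k=imaging.calibration(c);K=np.array(k['K']);d=np.array([(px[0]-K[0,2])/K[0,0],(px[1]-K[1,2])/K[1,1],1])
    q=np.array(k['orientation']);M=R.from_quat(q).as_matrix() if q.size==4 else q
    return np.array(k['position']),M@d
def onz(c,px,z):
    p,d=ray(c,px);return p+d*(z-p[2])/d[2]
def tri(rs):
    A=0;b=0
    for p,d in rs:
        d=d/np.linalg.norm(d);P=np.eye(3)-np.outer(d,d);A=A+P;b=b+P@p
    x=np.linalg.solve(A,b);return x,[np.linalg.norm((np.eye(3)-np.outer(d,d)/(d@d))@(x-p)) for p,d in rs]
E
cat > a.py <<'E'
from h import *
for c in['scene','top']:
    im=imaging.capture(c);cv2.imwrite(f'pics/{c}0.png',im[:,:,::-1])
    k=imaging.calibration(c);print(c,k['position'],k['orientation'],k['K'])
np.set_printoptions(precision=4,suppress=True)
for l in['carrier','nest','nest_mouth','bumper_face','pawl_tip','cabinet','cabinet_drawer0_handle','jar','spool','meter']:
    rs=[]
    for c in['scene','top']:
        t=models.tip_of(c,l)
        for q in t[:2]: print(l,c,np.round(q['pixel'],1),round(q['score'],2),onz(c,q['pixel'],{'bumper_face':.0135,'pawl_tip':.012,'cabinet_drawer0_handle':.035}.get(l,0)))
        if t: rs.append(ray(c,t[0]['pixel']))
    if len(rs)==2: print('   tri',*tri(rs))
s=readout.read_state();print(s['time_s'],s['eef_pos'],s['eef_rot'],s['width'])
E
python3 a.py
```

```text
scene [-0.31883368  0.52702363  0.64772206] [-0.41398212  0.76434654 -0.4305469   0.24294553] [[514.25125747   0.         317.44067502]
 [  0.         514.25125747 238.68526102]
 [  0.           0.           1.        ]]
top [0.34330558 0.00317485 1.1418273 ] [-0.70478627  0.70513339 -0.04928291  0.06028609] [[500.02679629   0.         319.52876623]
 [  0.         500.02679629 240.37401758]
 [  0.           0.           1.        ]]
carrier scene [356.9 258.3] 0.75 [ 0.4776 -0.0798  0.    ]
carrier top [368.  257.6] 0.68 [ 0.4817 -0.0903  0.    ]
   tri [ 0.4843 -0.0885 -0.0069] [np.float64(0.0029195696485047767), np.float64(0.0029195696485048985)]
nest scene [215.6 305.5] 0.59 [0.4957 0.2626 0.    ]
nest top [220.7 164.2] 0.24 [0.7054 0.256  0.    ]
   tri [ 0.7153  0.2411 -0.1351] [np.float64(0.05227557214983276), np.float64(0.05227557214983251)]
bumper_face scene [190.1 312.1] 0.84 [0.4872 0.3181 0.0135]
bumper_face scene [180.5 259.2] 0.45 [0.682  0.2678 0.0135]
bumper_face top [220. 164.] 0.68 [0.7016 0.2547 0.0135]
   tri [ 0.7465  0.2742 -0.1731] [np.float64(0.0248262370911690
[... 595 characters left out ...]
er0_handle scene [312.2 233.5] 0.61 [ 0.5808 -0.0234  0.035 ]
cabinet_drawer0_handle top [337.4 217.8] 0.81 [ 0.5679 -0.0198  0.035 ]
cabinet_drawer0_handle top [339.1 166.8] 0.22 [ 0.687  -0.0242  0.035 ]
   tri [ 0.5675 -0.0178  0.043 ] [np.float64(0.002169242102395049), np.float64(0.002169242102395151)]
jar top [221.6 162.8] 0.78 [0.7089 0.254  0.    ]
spool scene [152.  279.1] 0.89 [0.6608 0.3424 0.    ]
spool top [180.5 183.3] 0.95 [0.659  0.3499 0.    ]
   tri [0.6563 0.3458 0.0047] [np.float64(0.00279435620261668), np.float64(0.002794356202616687)]
meter top [467.2 333.9] 0.92 [ 0.3097 -0.3093  0.    ]
1.1 [ 0.1858 -0.6489  0.2557] [ 0.9903  0.139   0.     -0.    ] 0.08764477758061454
```

View pics/top0.png

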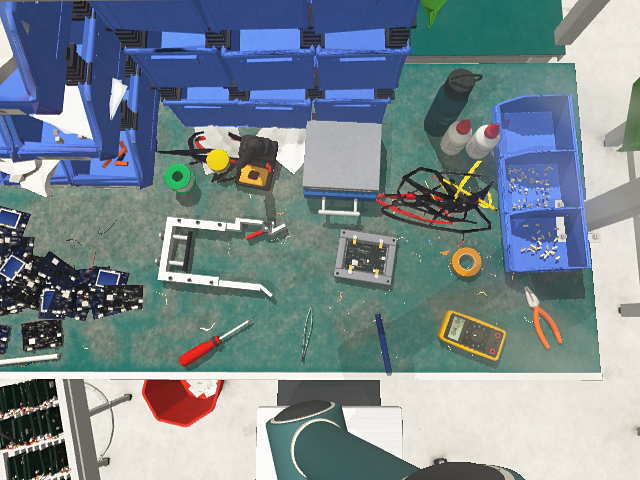

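View pics/scene0.png

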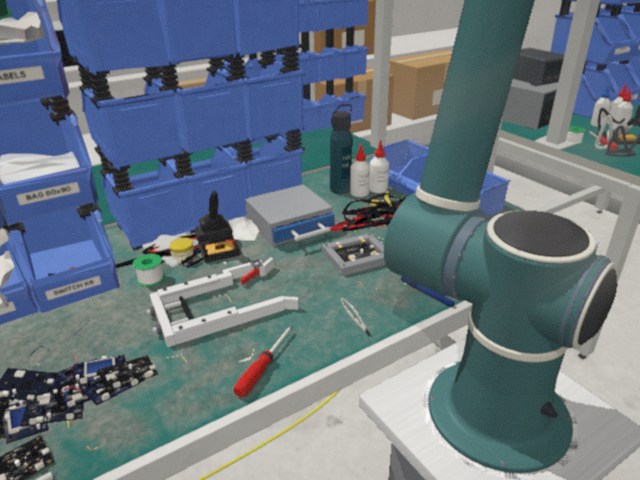

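The nest (columns 157–285, rows 215–300 in top) opens to the right (world -y), with the pawl at (255,236). The carrier is at (365,257), the handle at (338,208) and the cabinet at (343,158). I'll zoom in for the nest and carrier edges.

Run:
```python
import cv2
im=cv2.imread('pics/top0.png')
c=im[190:310,150:410];c=cv2.resize(c,None,fx=3.07,fy=3.07,interpolation=cv2.INTER_CUBIC)
cv2.imwrite('pics/z.png',c[:600,:800]);print(c.shape)
```

```text
(368, 798, 3)
```

View pics/z.png

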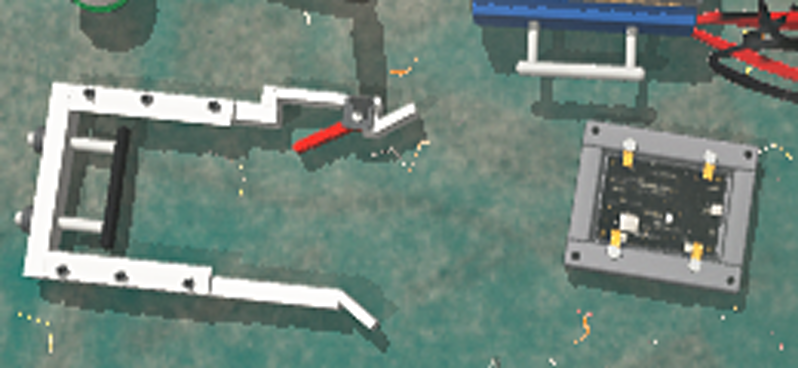

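```bash
cat > b.py <<'E'
from h import *
np.set_printoptions(precision=4,suppress=True)
o=lambda u,v:((u+.5)/3.07-.5+150,(v+.5)/3.07-.5+190)
def P(u,v,z):return onz('top',o(u,v),z)
for n,u,v,z in[('endTL',54,84,.026),('endBL',25,275,.026),('lipT out',233,103,.03),('lipT in',232,125,.03),('lipB in',211,268,.03),('lipB out',210,293,.03),('endinT',72,108,.03),('endinB',52,253,.03),('flareT',412,105,.026),('flareB',373,325,.026),('kinkB out',335,305,.026),('bumpT',130,128,.022),('bumpB',113,248,.022),('pawl',296,150,.019),('carTL',588,122,.022),('TR',760,148,.022),('BR',742,295,.022),('BL',567,266,.022),('hL',519,67,.04),('hR',643,74,.04)]:
    print(n,P(u,v,z)[:2])
car=np.array([P(*a,.022)[:2] for a in[(588,122),(760,148),(742,295),(567,266)]])
print('carrier',car.mean(0), [np.linalg.norm(car[i]-car[(i+1)%4]) for i in range(4)])
e=(car[0]+car[3]-car[1]-car[2]);print('carrier +y ang',np.degrees(np.arctan2(e[1],e[0])))
for l in ['cabinet','carrier']:
    r=models.regions_of('top',l)
    for q in r[:1]:
        c=cv2.findContours(q['region'].astype('u1'),0,2)[0];c=max(c,key=cv2.contourArea);rc=cv2.minAreaRect(c)
        print(l,q['score'],q['box'],[onz('top',b,.022 if l=='carrier' else .062)[:2] for b in cv2.boxPoints(rc)])
E
python3 b.py
```

```text
endTL [0.5724 0.3689]
endBL [0.4302 0.3834]
lipT out [0.557  0.2339]
lipT in [0.5405 0.2342]
lipB in [0.4349 0.2463]
lipB out [0.4168 0.2465]
endinT [0.5535 0.3534]
endinB [0.4459 0.3631]
flareT [0.5559 0.1018]
flareB [0.3938 0.1281]
kinkB out [0.4083 0.156 ]
bumpT [0.5398 0.3119]
bumpB [0.4503 0.3208]
pawl [0.5235 0.1882]
carTL [ 0.5436 -0.0285]
TR [ 0.5239 -0.1551]
BR [ 0.4157 -0.1396]
BL [ 0.4369 -0.0126]
hL [0.5814 0.0223]
hR [ 0.576  -0.0684]
carrier [ 0.48   -0.0839] [np.float64(0.12814198482636463), np.float64(0.10926227720497798), np.float64(0.12876216673924606), np.float64(0.10790271914628127)]
carrier +y ang 80.84137490065346
cabinet 0.68 [303.1, 123.1, 381.4, 219.5] [array([0.5723, 0.061 ]), array([0.7901, 0.0521]), array([ 0.7803, -0.1203]), array([ 0.5636, -0.1063])]
carrier 0.9 [337.2, 228.2, 398.8, 286.9] [array([ 0.4352, -0.0094]), array([ 0.5449, -0.0264]), array([ 0.5247, -0.156 ]), array([ 0.4157, -0.1372])]
```

```bash
cat > mv.py <<'E'
import sys
from h import *
H=np.array([.489,.259]);A=np.radians(-6.0)
def n2w(x,y): c,s=np.cos(A),np.sin(A);return H+[c*x-s*y,s*x+c*y]
def w2n(p): d=np.array(p[:2])-H;c,s=np.cos(A),np.sin(A);return np.array([c*d[0]+s*d[1],-s*d[0]+c*d[1]])
def go(w,yaw=None,st=None):
    s=readout.read_state();M=R.from_quat(s['eef_rot']).as_matrix();p=np.array(s['eef_pos'])
    cur=np.degrees(np.arctan2(M[1,0],M[0,0]));d=M.T@(np.array(w)-p)/.4
    print('t',s['time_s'],'nest',np.round(w2n(p)*1000,1),'yaw',round(cur,2),'rows d',np.round(d,4),'spin',None if yaw is None else round(-(yaw-cur)/30,3))
E
python3 - <<'E'
from mv import *
go([.40,-.35,.25],-6)
go([*n2w(.099,-.357),.12],-6)
E
```

```text
t 1.2 nest [-206.7 -934.6] yaw 15.97 rows d [ 0.7205 -0.571   0.0142] spin 0.732
t 1.2 nest [-206.7 -934.6] yaw 15.97 rows d [ 1.249  -1.0532  0.3392] spin 0.732
```

Emit:
send_rows:
  steps:
    - {"x": 0.12, "y": -0.1, "z": 0, "spin": 0.2, "jaw": -0.09}
    - {"x": 0.24, "y": -0.19, "z": 0, "spin": 0.4, "jaw": -0.09}
    - {"x": 0.36, "y": -0.29, "z": 0, "spin": 0.6, "jaw": -0.09}
    - {"x": 0.48, "y": -0.38, "z": 0, "spin": 0.732, "jaw": -0.09}
    - {"x": 0.6, "y": -0.48, "z": 0, "spin": 0.732, "jaw": -0.09}
    - {"x": 0.72, "y": -0.57, "z": 0, "spin": 0.732, "jaw": -0.09}
    - {"x": 0.82, "y": -0.68, "z": 0.05, "spin": 0.732, "jaw": -0.09}
    - {"x": 0.92, "y": -0.8, "z": 0.15, "spin": 0.732, "jaw": -0.09}
    - {"x": 0.92, "y": -0.8, "z": 0.2, "spin": 0.732, "jaw": -0.09}
    - {"x": 0.92, "y": -0.8, "z": 0.2, "spin": 0.732, "jaw": -0.09}

```text
time_s: 2.45
eef_pos: [0.4502, -0.2381, 0.1735]
eef_rot: [0.999, -0.051, -0.002, -0.001]
contact_force: [-0.2, -0.1, -0.5]
width: 0.0399
gripper_force: 0.0
```

Run:
```python
from mv import *
go([*n2w(.099,-.357),.11],-6)
s=readout.read_state();print(s['joints'],s['width'])
im=imaging.capture('wrist');cv2.imwrite('pics/w1.png',im[:,:,::-1])
```

```text
t 2.45 nest [  13.4 -498.4] yaw -5.86 rows d [ 0.2157 -0.3527  0.1586] spin 0.005
[-5.35364668e-01  2.13069419e-02  2.03783970e+00 -8.31066243e-05
  1.08739806e+00  1.13766921e+00] 0.03987783798739408
```

Emit:
send_rows:
  steps:
    - {"x": 0.08, "y": -0.12, "z": 0.04, "spin": 0.005, "jaw": -0.09}
    - {"x": 0.15, "y": -0.24, "z": 0.08, "spin": 0.005, "jaw": -0.09}
    - {"x": 0.216, "y": -0.353, "z": 0.12, "spin": 0.005, "jaw": -0.09}
    - {"x": 0.216, "y": -0.353, "z": 0.16, "spin": 0.005, "jaw": -0.09}
    - {"x": 0.216, "y": -0.353, "z": 0.16, "spin": 0.005, "jaw": -0.09}

```text
time_s: 3.12
eef_pos: [0.5514, -0.1096, 0.1113]
eef_rot: [0.999, -0.054, -0.001, 0.0]
contact_force: [-0.7, 0.8, 0.9]
width: 0.0401
gripper_force: 0.0
```

Run:
```python
from mv import *
go([*n2w(.099,-.357),.024],-6)
im=imaging.capture('wrist');cv2.imwrite('pics/w2.png',im[:,:,::-1])
k=imaging.calibration('wrist');print(k['K'],np.round(k['mount'],4))
```

```text
t 3.125 nest [ 100.6 -360. ] yaw -6.16 rows d [-0.0036 -0.0076  0.2182] spin -0.005
[[371.64829954   0.         322.40469248]
 [  0.         371.64829954 234.13706403]
 [  0.           0.           1.        ]] [[-4.000e-04 -9.648e-01 -2.632e-01  6.670e-02]
 [ 1.000e+00 -4.000e-04 -1.000e-04 -1.000e-04]
 [ 0.000e+00 -2.632e-01  9.648e-01 -1.278e-01]
 [ 0.000e+00  0.000e+00  0.000e+00  1.000e+00]]
```

View pics/w2.png

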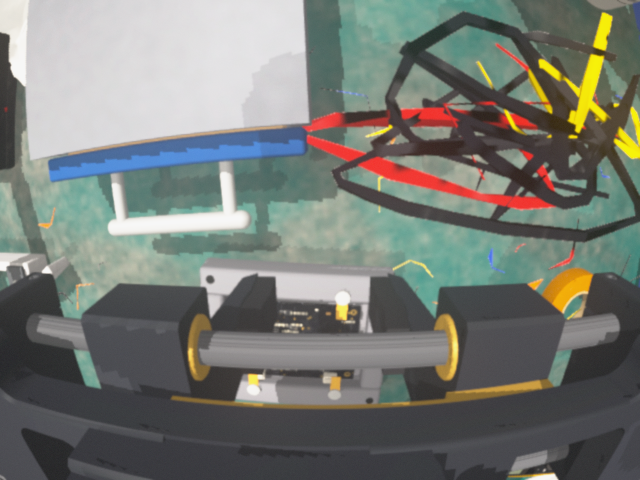

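The wrist view shows the carrier's +x edge from (203,266) to (390,275), and the handle bar from (112,228) to (247,218). I'll project these to check clearance.

```bash
cat >> h.py <<'E'
def wz(px,z,s=None):
    s=s or readout.read_state();k=imaging.calibration('wrist');K=np.array(k['K']);m=np.array(k['mount'])
    v=np.array([(px[0]-K[0,2])/K[0,0],(px[1]-K[1,2])/K[1,1]]);r=np.linalg.norm(v)
    d=np.array([*(np.sin(r)*v/r),np.cos(r)]);Q=R.from_quat(s['eef_rot']).as_matrix()
    p=np.array(s['eef_pos'])+Q@m[:3,3];d=Q@m[:3,:3]@d
    return p+d*(z-p[2])/d[2]
E
python3 - <<'E'
from mv import *
for n,px,z in[('carTL',(203,267),.022),('carTR',(385,275),.022),('BR',(380,402),.022),('hL',(110,228),.035),('hR',(249,218),.035),('hRfront',(240,228),.035)]:
    w=wz(px,z);print(n,w[:2].round(4),(w2n(w)*1e3).round(1))
E
```

```text
carTL [ 0.5454 -0.0315] [  86.5 -283. ]
carTR [ 0.5278 -0.1473] [  81.1 -400. ]
BR [ 0.4227 -0.1398] [ -24.2 -403.6]
hL [0.5812 0.0234] [ 116.4 -224.7]
hR [ 0.5765 -0.0704] [ 121.5 -318.4]
hRfront [ 0.5713 -0.0642] [ 115.6 -312.8]
```

Emit:
send_rows:
  steps:
    - {"x": 0.004, "y": 0, "z": 0.07, "spin": -0.005, "jaw": -0.09}
    - {"x": 0.004, "y": 0, "z": 0.14, "spin": -0.005, "jaw": -0.09}
    - {"x": 0.004, "y": 0, "z": 0.2, "spin": -0.005, "jaw": -0.09}
    - {"x": 0.004, "y": 0, "z": 0.218, "spin": -0.005, "jaw": -0.09}
    - {"x": 0.004, "y": 0, "z": 0.218, "spin": -0.005, "jaw": -0.09}
    - {"x": -0.01, "y": 0, "z": 0.218, "spin": -0.005, "jaw": -0.09}
    - {"x": -0.02, "y": 0, "z": 0.218, "spin": -0.005, "jaw": -0.09}
    - {"x": -0.03, "y": 0, "z": 0.218, "spin": -0.005, "jaw": -0.09}

```text
time_s: 4.18
eef_pos: [0.5416, -0.1075, 0.0258]
eef_rot: [0.999, -0.052, 0.002, 0.0]
contact_force: [3.3, -0.2, 0.8]
width: 0.0402
gripper_force: 1.7
```

Emit:
send_rows:
  steps:
    - {"x": -0.012, "y": 0, "z": 0, "spin": 0, "jaw": -0.09}
    - {"x": -0.024, "y": 0, "z": 0, "spin": 0, "jaw": -0.09}
    - {"x": -0.036, "y": 0, "z": 0, "spin": 0, "jaw": -0.09}
    - {"x": -0.048, "y": 0, "z": 0, "spin": 0, "jaw": -0.09}
    - {"x": -0.06, "y": 0, "z": 0, "spin": 0, "jaw": -0.09}
    - {"x": -0.06, "y": 0, "z": 0, "spin": 0, "jaw": -0.09}

```text
time_s: 4.92
eef_pos: [0.5171, -0.1051, 0.0253]
eef_rot: [0.999, -0.052, 0.001, 0.0]
contact_force: [4.5, -0.8, 3.0]
width: 0.0401
gripper_force: 2.2
```

Run:
```python
from mv import *
go([*n2w(.064,-.357),.024],-6)
```

```text
t 4.925 nest [  66.  -359.1] yaw -5.97 rows d [-0.0051 -0.0054  0.0033] spin 0.001
```

Another 2 mm, then back off, lift, and take a top view.

Emit:
send_rows:
  steps:
    - {"x": -0.006, "y": 0, "z": 0, "spin": 0, "jaw": -0.09}
    - {"x": -0.006, "y": 0, "z": 0, "spin": 0, "jaw": -0.09}
    - {"x": 0.03, "y": 0, "z": 0, "spin": 0, "jaw": -0.09}
    - {"x": 0.03, "y": 0, "z": -0.14, "spin": 0, "jaw": -0.09}
    - {"x": 0.03, "y": 0.1, "z": -0.28, "spin": 0, "jaw": -0.09}
    - {"x": 0.03, "y": 0.24, "z": -0.35, "spin": -0.3, "jaw": -0.09}
    - {"x": -0.05, "y": 0.36, "z": -0.35, "spin": -0.6, "jaw": -0.09}
    - {"x": -0.12, "y": 0.45, "z": -0.35, "spin": -0.9, "jaw": -0.09}
    - {"x": -0.12, "y": 0.45, "z": -0.35, "spin": -1.0, "jaw": -0.09}

```text
time_s: 6.05
eef_pos: [0.4464, -0.2801, 0.1628]
eef_rot: [0.978, 0.207, -0.002, -0.002]
contact_force: [-0.4, 0.5, -0.1]
width: 0.0402
gripper_force: 0.0
```

Run:
```python
from mv import *
im=imaging.capture('top');cv2.imwrite('pics/t1.png',im[:,:,::-1])
for l in ['carrier']:
    for q in models.regions_of('top',l)[:1]:
        c=cv2.findContours(q['region'].astype('u1'),0,2)[0];c=max(c,key=cv2.contourArea);rc=cv2.minAreaRect(c)
        b=np.array([onz('top',b,.022)[:2] for b in cv2.boxPoints(rc)]);print(q['score'],b,(w2n(b.mean(0))*1e3),[np.degrees(np.arctan2(*(b[i]-b[i-1])[::-1])) for i in range(4)])
    for c in['top']:print(w2n(onz(c,models.tip_of(c,l)[0]['pixel'],0))*1e3)
x0,y0=200,190
cv2.imwrite('pics/t1z.png',cv2.resize(im[190:310,140:400,::-1],None,fx=3,fy=3,interpolation=cv2.INTER_CUBIC))
go([*n2w(-.008,-.44),.15],84)
```

```text
0.71 [[ 0.40058738 -0.01014796]
 [ 0.51467494 -0.01983842]
 [ 0.50340594 -0.15438051]
 [ 0.38987092 -0.14265286]] [  -1.04466374 -342.74170802] [np.float64(85.37621371601757), np.float64(-4.854981002134146), np.float64(-94.78781714610922), np.float64(174.1025223665069)]
[   6.3854827  -349.26198394]
t 6.2 nest [  16.  -538.7] yaw 23.92 rows d [ 0.0712 -0.2437  0.0334] spin -2.003
```

View pics/t1z.png

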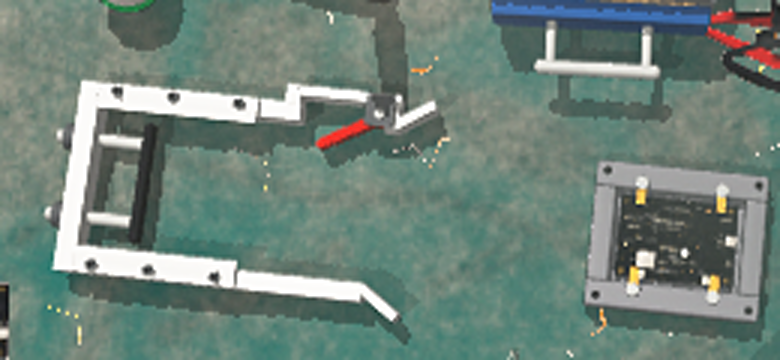

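The carrier is now aligned with the nest (zoomed corners (598,162), (768,178), (758,320), (585,303)), about 1 mm off the axis.

Emit:
send_rows:
  steps:
    - {"x": 0, "y": 0, "z": 0, "spin": -0.33, "jaw": -0.03}
    - {"x": 0, "y": 0, "z": 0, "spin": -0.66, "jaw": -0.03}
    - {"x": 0.03, "y": -0.12, "z": 0, "spin": -1.0, "jaw": -0.03}
    - {"x": 0.06, "y": -0.22, "z": 0, "spin": -1.0, "jaw": -0.03}
    - {"x": 0.06, "y": -0.22, "z": 0, "spin": -1.0, "jaw": -0.03}

```text
time_s: 6.82
eef_pos: [0.435, -0.1857, 0.1635]
eef_rot: [0.89, 0.456, -0.001, -0.001]
contact_force: [-0.3, -0.9, 0.4]
width: 0.0431
gripper_force: 0.0
```

Emit:
send_rows:
  steps:
    - {"x": 0, "y": 0, "z": 0, "spin": -0.33, "jaw": -0.03}
    - {"x": 0, "y": 0, "z": 0, "spin": -0.66, "jaw": -0.03}
    - {"x": 0, "y": 0, "z": 0, "spin": -1.0, "jaw": -0.03}
    - {"x": 0, "y": 0, "z": 0, "spin": -1.0, "jaw": -0.03}

```text
time_s: 7.32
eef_pos: [0.4362, -0.189, 0.1642]
eef_rot: [0.744, 0.668, -0.0, -0.0]
contact_force: [-0.1, 0.3, -0.8]
width: 0.0428
gripper_force: 0.0
```

Run:
```python
from mv import *
go([*n2w(-.008,-.440),.024],84)
```

```text
t 7.325 nest [  -5.7 -451. ] yaw 83.9 rows d [ 0.0276 -0.0054  0.3505] spin -0.003
```

Emit:
send_rows:
  steps:
    - {"x": 0.005, "y": -0.005, "z": 0.12, "spin": -0.003, "jaw": -0.03}
    - {"x": 0.01, "y": -0.005, "z": 0.24, "spin": -0.003, "jaw": -0.03}
    - {"x": 0.02, "y": -0.005, "z": 0.33, "spin": -0.003, "jaw": -0.03}
    - {"x": 0.03, "y": -0.005, "z": 0.35, "spin": -0.003, "jaw": -0.03}
    - {"x": 0.06, "y": -0.005, "z": 0.35, "spin": -0.003, "jaw": -0.03}
    - {"x": 0.08, "y": -0.005, "z": 0.35, "spin": -0.003, "jaw": -0.03}
    - {"x": 0.1, "y": -0.005, "z": 0.35, "spin": -0.003, "jaw": -0.03}
    - {"x": 0.14, "y": -0.005, "z": 0.35, "spin": -0.003, "jaw": -0.03}
    - {"x": 0.18, "y": -0.005, "z": 0.35, "spin": -0.003, "jaw": -0.03}
    - {"x": 0.22, "y": -0.005, "z": 0.35, "spin": -0.003, "jaw": -0.03}
    - {"x": 0.26, "y": -0.005, "z": 0.35, "spin": -0.003, "jaw": -0.03}
    - {"x": 0.3, "y": -0.005, "z": 0.35, "spin": -0.003, "jaw": -0.03}
    - {"x": 0.34, "y": -0.005, "z": 0.35, "spin": -0.003, "jaw": -0.03}
    - {"x": 0.38, "y": -0.005, "z": 0.35, "spin": -0.003, "jaw": -0.03}
    - {"x": 0.42, "y": -0.005, "z": 0.35, "spin": -0.003, "jaw": -0.03}
    - {"x": 0.45, "y": -0.005, "z": 0.35, "spin": -0.003, "jaw": -0.03}
    - {"x": 0.47, "y": -0.005, "z": 0.35, "spin": -0.003, "jaw": -0.03}
    - {"x": 0.47, "y": -0.005, "z": 0.35, "spin": -0.003, "jaw": -0.03}

```text
time_s: 9.57
eef_pos: [0.4537, -0.0004, 0.025]
eef_rot: [0.742, 0.67, 0.001, 0.0]
contact_force: [0.1, 0.1, 0.2]
width: 0.0428
gripper_force: 0.0
```

```bash
cat > look.py <<'E'
import sys
from mv import *
im=imaging.capture('top')
go([*n2w(-.008,-.15),.024],84)
for q in models.regions_of('top','carrier')[:1]:
        c=cv2.findContours(q['region'].astype('u1'),0,2)[0];c=max(c,key=cv2.contourArea);rc=cv2.minAreaRect(c)
        b=np.array([onz('top',b,.022)[:2] for b in cv2.boxPoints(rc)]);print(q['score'],q['box'],w2n(b.mean(0))*1e3,np.array([w2n(v)*1e3 for v in b]).round(1).tolist())
cv2.imwrite('pics/%s.png'%sys.argv[1],cv2.resize(im[190:310,140:400,::-1],None,fx=3,fy=3,interpolation=cv2.INTER_CUBIC))
E
python3 look.py t2
```

```text
t 9.625 nest [  -8.3 -261.9] yaw 84.13 rows d [0.2797 0.0014 0.002 ] spin 0.004
0.83 [265.7, 238.5, 313.8, 292.0] [  -4.01809189 -147.18858656] [[-58.1, -121.1], [51.2, -121.4], [50.0, -173.7], [-59.1, -172.6]]
```

View pics/t2.png

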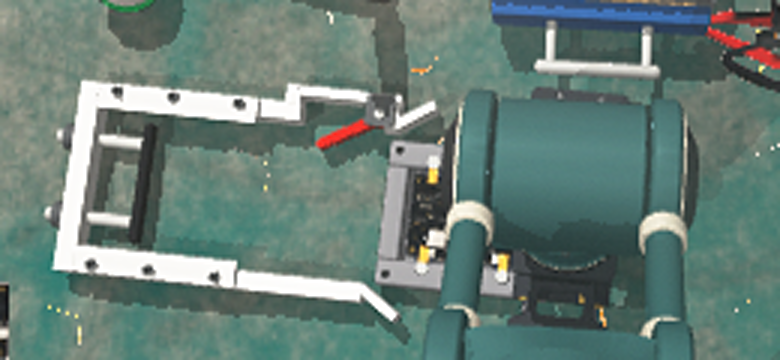

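The carrier's leading end is at the nest mouth, about 3 mm toward -x and square to the channel. I'll add a small +x correction and keep pushing.

Emit:
send_rows:
  steps:
    - {"x": 0.01, "y": 0, "z": 0, "spin": 0, "jaw": -0.1}
    - {"x": 0.04, "y": 0.002, "z": 0, "spin": 0, "jaw": -0.1}
    - {"x": 0.07, "y": 0.004, "z": 0, "spin": 0, "jaw": -0.1}
    - {"x": 0.1, "y": 0.006, "z": 0, "spin": 0, "jaw": -0.1}
    - {"x": 0.13, "y": 0.008, "z": 0, "spin": 0, "jaw": -0.1}
    - {"x": 0.16, "y": 0.008, "z": 0, "spin": 0, "jaw": -0.1}
    - {"x": 0.19, "y": 0.008, "z": 0, "spin": 0, "jaw": -0.1}
    - {"x": 0.22, "y": 0.008, "z": 0, "spin": 0, "jaw": -0.1}
    - {"x": 0.25, "y": 0.008, "z": 0, "spin": 0, "jaw": -0.1}

```text
time_s: 10.8
eef_pos: [0.4668, 0.0986, 0.0243]
eef_rot: [0.743, 0.67, -0.0, -0.0]
contact_force: [-1.6, -2.0, -2.4]
width: 0.0396
gripper_force: 1.2
```

```bash
python3 look.py t3
```

```text
t 10.85 nest [  -4.8 -160.7] yaw 84.1 rows d [ 0.0268 -0.008   0.0016] spin 0.003
0.85 [223.3, 254.9, 263.9, 285.6] [-41.84401944 -92.59886268] [[-28.7, -67.1], [-23.8, -114.2], [-55.0, -118.0], [-59.9, -71.1]]
```

Emit:
send_rows:
  steps:
    - {"x": 0.025, "y": 0, "z": 0, "spin": 0, "jaw": -0.1}
    - {"x": 0.05, "y": 0, "z": 0, "spin": 0, "jaw": -0.1}
    - {"x": 0.075, "y": 0, "z": 0, "spin": 0, "jaw": -0.1}
    - {"x": 0.1, "y": 0, "z": 0, "spin": 0, "jaw": -0.1}

```text
time_s: 11.4
eef_pos: [0.4713, 0.1377, 0.0248]
eef_rot: [0.743, 0.67, -0.0, 0.0]
contact_force: [-0.4, -4.5, 3.3]
width: 0.0396
gripper_force: 2.7
```

```bash
python3 look.py t4
```

```text
t 11.45 nest [  -4.7 -121.3] yaw 84.09 rows d [-0.0717 -0.0085  0.0021] spin 0.003
0.75 [222.6, 265.3, 247.3, 278.9] [-39.94405904 -45.76339722] [[-27.1, -16.7], [-21.5, -70.7], [-52.8, -74.7], [-58.4, -21.0]]
```

View pics/t4.png

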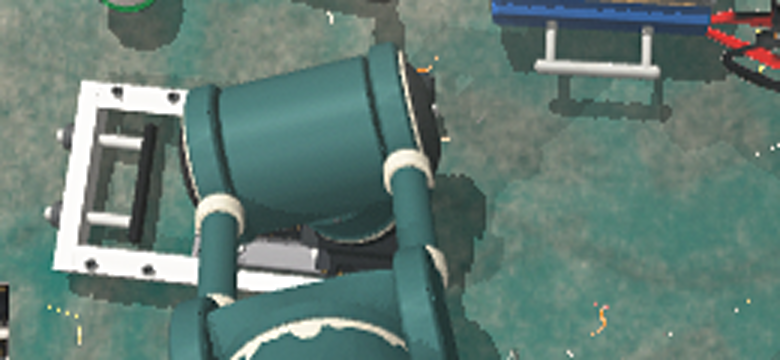

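The carrier is inside the channel and the bumper is still free ahead of it. I'll continue onto the bumper.

Emit:
send_rows:
  steps:
    - {"x": 0.025, "y": -0.004, "z": 0, "spin": 0, "jaw": -0.1}
    - {"x": 0.05, "y": -0.006, "z": 0, "spin": 0, "jaw": -0.1}
    - {"x": 0.075, "y": -0.006, "z": 0, "spin": 0, "jaw": -0.1}
    - {"x": 0.095, "y": -0.006, "z": 0, "spin": 0, "jaw": -0.1}
    - {"x": 0.11, "y": -0.006, "z": 0, "spin": 0, "jaw": -0.1}
    - {"x": 0.12, "y": -0.006, "z": 0, "spin": 0, "jaw": -0.1}
    - {"x": 0.12, "y": -0.006, "z": 0, "spin": 0, "jaw": -0.1}

```text
time_s: 12.38
eef_pos: [0.4733, 0.1843, 0.0246]
eef_rot: [0.742, 0.67, -0.001, 0.001]
contact_force: [-2.0, -10.0, 6.5]
width: 0.0401
gripper_force: 5.0
```

```bash
python3 look.py t5
```

```text
t 12.425 nest [ -7.8 -75.9] yaw 84.12 rows d [-0.1852 -0.0008  0.0021] spin 0.004
0.71 [196.1, 262.5, 222.8, 277.3] [-37.87615023   8.13192831] [[-51.9, 39.5], [-23.5, 40.5], [-23.9, -23.4], [-52.2, -24.1]]
```

Emit:
send_rows:
  steps:
    - {"x": 0.008, "y": 0, "z": 0, "spin": 0, "jaw": -0.1}
    - {"x": 0.016, "y": 0, "z": 0, "spin": 0, "jaw": -0.1}
    - {"x": 0.021, "y": 0, "z": 0, "spin": 0, "jaw": -0.1}
    - {"x": 0.021, "y": 0, "z": 0, "spin": 0, "jaw": -0.1}
    - {"x": 0.021, "y": 0, "z": 0, "spin": 0, "jaw": -0.1}

```text
time_s: 13.1
eef_pos: [0.474, 0.1912, 0.0247]
eef_rot: [0.742, 0.67, -0.002, 0.001]
contact_force: [-1.7, -16.0, 8.0]
width: 0.0393
gripper_force: 8.1
```

```bash
python3 -c "
from mv import *
go([*n2w(-.008,-.067),.024],84)"
```

```text
t 13.1 nest [ -7.8 -69. ] yaw 84.15 rows d [ 0.005  -0.0004  0.0017] spin 0.005
```

Emit:
send_rows:
  steps:
    - {"x": 0.005, "y": 0, "z": 0, "spin": 0, "jaw": -0.1}
    - {"x": 0.008, "y": 0, "z": 0, "spin": 0, "jaw": -0.1}
    - {"x": 0.008, "y": 0, "z": 0, "spin": 0, "jaw": -0.1}
    - {"x": 0.008, "y": 0, "z": 0, "spin": 0, "jaw": -0.1}

```text
time_s: 13.6
eef_pos: [0.4742, 0.1937, 0.0247]
eef_rot: [0.742, 0.67, -0.003, 0.001]
contact_force: [-1.9, -18.3, 9.0]
width: 0.0398
gripper_force: 9.4
```

```bash
python3 -c "
from mv import *
go([*n2w(-.008,-.067),.024],84)"
```

```text
t 13.6 nest [ -7.9 -66.4] yaw 84.16 rows d [-0.0014 -0.0003  0.0017] spin 0.005
```

```bash
python3 -c "
from mv import *
im=imaging.capture('wrist');cv2.imwrite('pics/w3.png',im[:,:,::-1])
q=models.tip_of('wrist','pawl_tip');print(q[:2])
for a in q[:2]: print(w2n(wz(a['pixel'],.019))*1e3)"
```

```text
[{'pixel': [443.5, 298.9], 'score': 0.4}]
[ 41.05342905 -62.74428079]
```

View pics/w3.png

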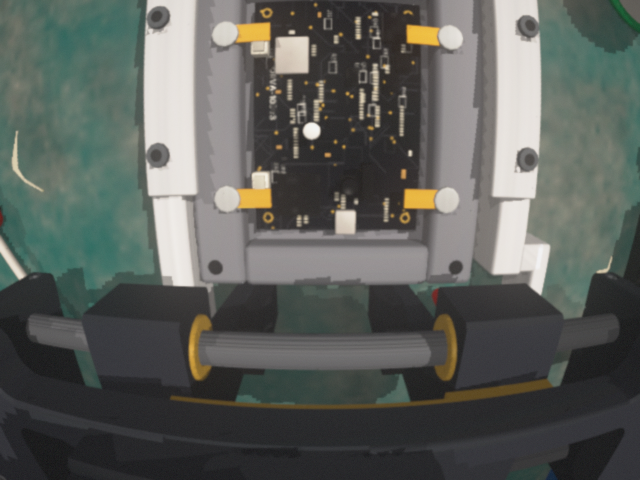

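The carrier's back end is at row ~282, and a bit of red pawl shows behind it at (436,297). I'll project these points.

```bash
python3 -c "
from mv import *
for n,p,z in[('end',(340,283),.022),('lipL',(172,197),.03),('lipR',(505,197),.03),('lipin L',(195,150),.03),('lipinR',(488,150),.03),('red',(436,297),.019)]: print(n,w2n(wz(p,z))*1e3)"
```

```text
end [ -1.93755313 -53.71963382]
lipL [-61.62117227 -18.84561319]
lipR [ 57.27127587 -18.14044482]
lipin L [-51.91086005  -2.77753082]
lipinR [48.91202036 -1.69114913]
red [ 37.65422014 -61.76077859]
```

The end is about 9 mm past home and the pawl is out behind it. I'll back off, lift and check that it holds.

Emit:
send_rows:
  steps:
    - {"x": -0.01, "y": 0, "z": 0, "spin": 0, "jaw": -0.1}
    - {"x": -0.025, "y": 0, "z": 0, "spin": 0, "jaw": -0.1}
    - {"x": -0.06, "y": 0, "z": 0, "spin": 0, "jaw": -0.1}
    - {"x": -0.1, "y": 0, "z": -0.05, "spin": 0, "jaw": -0.2}
    - {"x": -0.14, "y": 0, "z": -0.18, "spin": 0, "jaw": -0.6}
    - {"x": -0.2, "y": 0, "z": -0.3, "spin": 0, "jaw": -1}
    - {"x": -0.3, "y": 0, "z": -0.3, "spin": 0, "jaw": -1}
    - {"x": -0.4, "y": 0, "z": -0.3, "spin": 0, "jaw": -1}
    - {"x": -0.52, "y": 0, "z": -0.3, "spin": 0, "jaw": -1}
    - {"x": -0.52, "y": 0, "z": -0.3, "spin": 0, "jaw": -1}

```text
time_s: 14.95
eef_pos: [0.4532, -0.0121, 0.1445]
eef_rot: [0.744, 0.668, 0.0, 0.0]
contact_force: [0.5, 0.6, -0.1]
width: 0.0004
gripper_force: 0.0
```

Run:
```python
from mv import *
a=imaging.capture('top')
b=imaging.capture('wrist')
cv2.imwrite('pics/w4.png',b[:,:,::-1])
z=cv2.resize(a[190:310,140:400,::-1],None,fx=3,fy=3,interpolation=cv2.INTER_CUBIC)
cv2.imwrite('pics/t6.png',z)
for l in['cabinet_drawer0_handle','pawl_tip']:
  for c in['top','wrist']:
    for q in models.tip_of(c,l)[:1]:
        h=.035 if 'h' in l and 'pawl' not in l else .019
        w=onz(c,q['pixel'],h) if c=='top' else wz(q['pixel'],h)
        print(l,c,q,w,w2n(w)*1e3)
go([.6,-.02,.15],86.6)
```

```text
cabinet_drawer0_handle top {'pixel': [334.2, 217.7], 'score': 0.56} [ 0.56810495 -0.0125464   0.035     ] [ 107.05593484 -261.79012624]
pawl_tip top {'pixel': [247.0, 238.2], 'score': 0.64} [0.52419784 0.18614344 0.019     ] [ 42.62060541 -68.77827   ]
t 15.25 nest [  -7.2 -270.1] yaw 84.2 rows d [ 0.0093  0.367  -0.014 ] spin -0.08
```

View pics/t6.png

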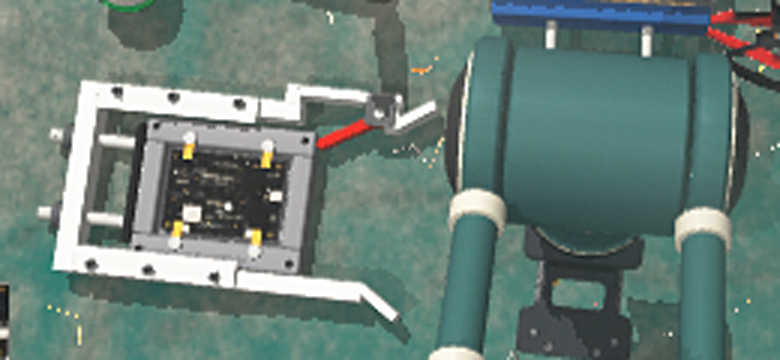

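The carrier is latched at home: the red pawl's tip bears on its back end at (318,145). Next, the drawer: rotate the closed fingers so their 18 mm side goes behind the bar.

Emit:
send_rows:
  steps:
    - {"x": 0, "y": 0.04, "z": 0, "spin": 0.33, "jaw": -1}
    - {"x": 0, "y": 0.08, "z": 0, "spin": 0.66, "jaw": -1}
    - {"x": 0, "y": 0.1, "z": 0, "spin": 1, "jaw": -1}
    - {"x": 0, "y": 0.1, "z": 0, "spin": 1, "jaw": -1}

```text
time_s: 15.75
eef_pos: [0.4939, -0.0131, 0.1444]
eef_rot: [0.89, 0.456, 0.0, -0.0]
contact_force: [0.2, 0.5, -0.4]
width: 0.0006
gripper_force: 0.0
```

Emit:
send_rows:
  steps:
    - {"x": 0, "y": 0, "z": 0, "spin": 0.33, "jaw": -1}
    - {"x": 0, "y": 0, "z": 0, "spin": 0.66, "jaw": -1}
    - {"x": 0, "y": 0, "z": 0, "spin": 1, "jaw": -1}
    - {"x": 0, "y": 0, "z": 0, "spin": 1, "jaw": -1}

```text
time_s: 16.25
eef_pos: [0.4928, -0.0134, 0.1444]
eef_rot: [0.977, 0.212, -0.0, -0.0]
contact_force: [0.6, -0.5, 0.5]
width: 0.0002
gripper_force: 0.0
```

Emit:
send_rows:
  steps:
    - {"x": 0, "y": 0, "z": 0, "spin": 0.33, "jaw": -1}
    - {"x": 0, "y": 0, "z": 0, "spin": 0.66, "jaw": -1}
    - {"x": 0, "y": 0, "z": 0, "spin": 0.91, "jaw": -1}
    - {"x": 0, "y": 0, "z": 0, "spin": 0.91, "jaw": -1}

```text
time_s: 16.75
eef_pos: [0.493, -0.0137, 0.1444]
eef_rot: [1.0, -0.025, -0.0, -0.0]
contact_force: [-0.6, -0.6, -0.1]
width: 0.0008
gripper_force: 0.0
```

Run:
```python
from mv import *
s=readout.read_state()
b=imaging.capture('wrist');cv2.imwrite('pics/w5.png',b[:,:,::-1])
for q in models.tip_of('wrist','cabinet_drawer0_handle')[:2]: print(q,wz(q['pixel'],.035,s))
go([.599,-.0243,.12],-3.1)
go([.599,-.0243,.038],-3.1)
```

```text
{'pixel': [333.8, 105.8], 'score': 0.95} [ 0.57809611 -0.02496989  0.035     ]
t 16.85 nest [  32.6 -270.9] yaw -2.89 rows d [0.2657 0.0128 0.0611] spin 0.007
t 16.85 nest [  32.6 -270.9] yaw -2.89 rows d [0.2658 0.0128 0.2661] spin 0.007
```

View pics/w5.png

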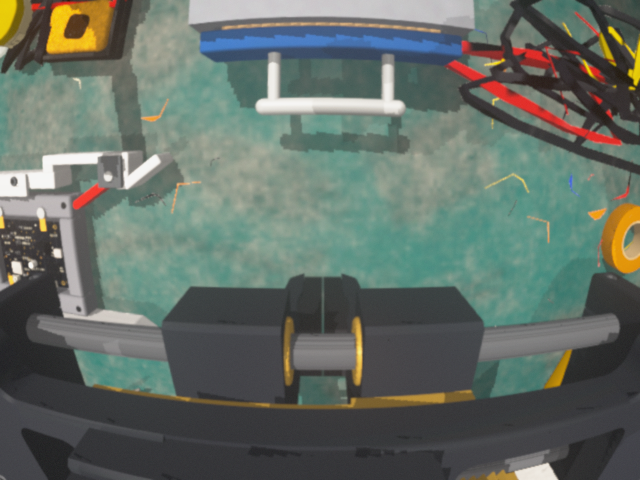

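The wrist view puts the handle's middle at (331,105), which is (0.578, -0.025) and agrees with the top view. It runs parallel to the jaw line. I'll go in behind it.

Emit:
send_rows:
  steps:
    - {"x": 0.1, "y": 0.01, "z": 0, "spin": 0.007, "jaw": -1}
    - {"x": 0.2, "y": 0.013, "z": 0, "spin": 0.007, "jaw": -1}
    - {"x": 0.264, "y": 0.013, "z": 0, "spin": 0.007, "jaw": -1}
    - {"x": 0.264, "y": 0.013, "z": 0.06, "spin": 0.007, "jaw": -1}
    - {"x": 0.264, "y": 0.013, "z": 0.06, "spin": 0.007, "jaw": -1}
    - {"x": 0.264, "y": 0.013, "z": 0.12, "spin": 0.007, "jaw": -1}
    - {"x": 0.264, "y": 0.013, "z": 0.18, "spin": 0.007, "jaw": -1}
    - {"x": 0.264, "y": 0.013, "z": 0.23, "spin": 0.007, "jaw": -1}
    - {"x": 0.264, "y": 0.013, "z": 0.265, "spin": 0.007, "jaw": -1}
    - {"x": 0.264, "y": 0.013, "z": 0.265, "spin": 0.007, "jaw": -1}

```text
time_s: 18.1
eef_pos: [0.5974, -0.025, 0.0374]
eef_rot: [1.0, -0.029, -0.001, -0.0]
contact_force: [0.5, 0.5, -0.8]
width: 0.0002
gripper_force: 0.0
```

Emit:
send_rows:
  steps:
    - {"x": -0.01, "y": 0, "z": 0, "spin": 0, "jaw": -1}
    - {"x": -0.03, "y": 0, "z": 0, "spin": 0, "jaw": -1}
    - {"x": -0.06, "y": 0, "z": 0, "spin": 0, "jaw": -1}
    - {"x": -0.09, "y": 0, "z": 0, "spin": 0, "jaw": -1}
    - {"x": -0.12, "y": 0, "z": 0, "spin": 0, "jaw": -1}
    - {"x": -0.15, "y": 0, "z": 0, "spin": 0, "jaw": -1}
    - {"x": -0.18, "y": 0, "z": 0, "spin": 0, "jaw": -1}
    - {"x": -0.21, "y": 0, "z": 0, "spin": 0, "jaw": -1}
    - {"x": -0.24, "y": 0, "z": 0, "spin": 0, "jaw": -1}
    - {"x": -0.26, "y": 0, "z": 0, "spin": 0, "jaw": -1}
    - {"x": -0.275, "y": 0, "z": 0, "spin": 0, "jaw": -1}
    - {"x": -0.285, "y": 0, "z": 0, "spin": 0, "jaw": -1}
    - {"x": -0.285, "y": 0, "z": 0, "spin": 0, "jaw": -1}

```text
time_s: 19.73
eef_pos: [0.4865, -0.0184, 0.0388]
eef_rot: [1.0, -0.03, 0.002, 0.0]
contact_force: [7.2, -0.7, -5.4]
width: 0.0004
gripper_force: 3.0
```

Emit:
send_rows:
  steps:
    - {"x": -0.008, "y": 0, "z": 0, "spin": 0, "jaw": -1}
    - {"x": -0.016, "y": 0, "z": 0, "spin": 0, "jaw": -1}
    - {"x": -0.022, "y": 0, "z": 0, "spin": 0, "jaw": -1}
    - {"x": -0.022, "y": 0, "z": 0, "spin": 0, "jaw": -1}
    - {"x": -0.022, "y": 0, "z": 0, "spin": 0, "jaw": -1}

```text
time_s: 20.35
eef_pos: [0.486, -0.0185, 0.0408]
eef_rot: [0.999, -0.03, 0.011, 0.0]
contact_force: [24.7, -0.9, -19.6]
width: 0.0002
gripper_force: 11.9
```

The drawer is at its stop: the force rose to 25 N with no motion. I'll release, lift and verify.

Emit:
send_rows:
  steps:
    - {"x": 0.015, "y": 0, "z": 0, "spin": 0, "jaw": -1}
    - {"x": 0.033, "y": 0, "z": 0, "spin": 0, "jaw": -1}
    - {"x": 0.033, "y": 0, "z": 0, "spin": 0, "jaw": -1}

```text
time_s: 20.72
eef_pos: [0.4885, -0.0185, 0.0381]
eef_rot: [1.0, -0.03, -0.001, -0.0]
contact_force: [0.2, -0.2, 0.3]
width: 0.0005
gripper_force: 0.0
```

Emit:
send_rows:
  steps:
    - {"x": 0, "y": 0, "z": -0.04, "spin": 0, "jaw": -1}
    - {"x": 0, "y": 0, "z": -0.12, "spin": 0, "jaw": -1}
    - {"x": 0, "y": 0, "z": -0.25, "spin": 0, "jaw": -1}
    - {"x": 0, "y": 0.14, "z": -0.35, "spin": 0, "jaw": -1}
    - {"x": 0, "y": 0.28, "z": -0.45, "spin": 0, "jaw": -1}
    - {"x": 0, "y": 0.42, "z": -0.5, "spin": 0, "jaw": -1}
    - {"x": 0, "y": 0.56, "z": -0.5, "spin": 0, "jaw": -1}
    - {"x": 0, "y": 0.66, "z": -0.5, "spin": 0, "jaw": -1}
    - {"x": 0, "y": 0.66, "z": -0.5, "spin": 0, "jaw": -1}

```text
time_s: 21.85
eef_pos: [0.4723, -0.2845, 0.2394]
eef_rot: [0.999, -0.032, 0.0, 0.0]
contact_force: [-0.1, 0.0, -0.4]
width: 0.0004
gripper_force: 0.0
```

Run:
```python
from mv import *
a=imaging.capture('top')
cv2.imwrite('pics/t7.png',cv2.resize(a[110:310,140:400,::-1],None,fx=3,fy=3,interpolation=cv2.INTER_CUBIC))
for l,h in(('cabinet_drawer0_handle',.035),('pawl_tip',.019),('carrier',0),('jar',0),('spool',0),('meter',0)):
    for q in models.tip_of('top',l)[:1]:
        w=onz('top',q['pixel'],h);print(l,q['score'],w,w2n(w)*1e3)
```

```text
cabinet_drawer0_handle 0.79 [ 0.46317379 -0.01281281  0.035     ] [   2.72744768 -273.02336004]
pawl_tip 0.63 [0.51704389 0.18460782 0.019     ] [ 35.66636297 -71.0532721 ]
carrier 0.75 [0.49229291 0.25997176 0.        ] [3.17329211 1.31063708]
jar 0.97 [0.70887986 0.25705635 0.        ] [218.87850356  21.05069756]
spool 0.93 [0.66557072 0.3458897  0.        ] [166.52099535 104.87037767]
meter 0.95 [ 0.31009939 -0.31064477  0.        ] [-118.37648122 -585.22440489]
```

View pics/t7.png

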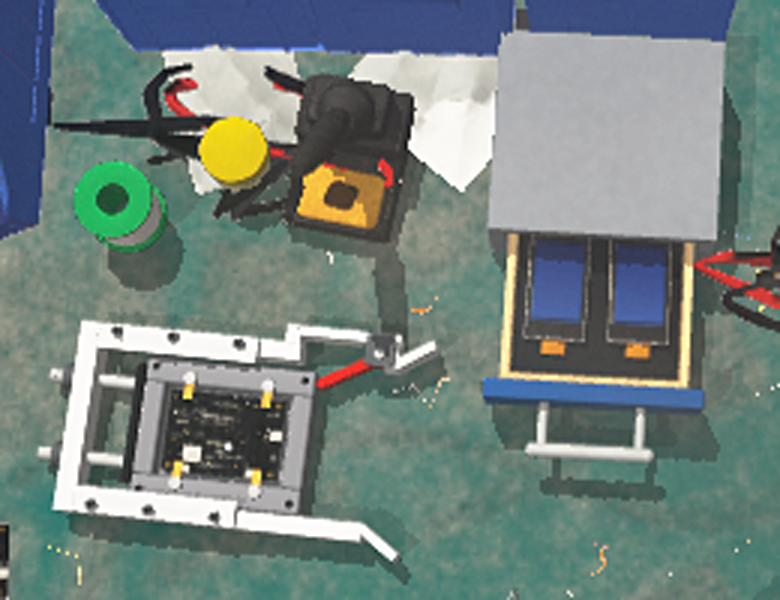

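Run:
```python
from mv import *
def ctr(f,z,x0,y0,fx,box):
    a,b,c,d=box; im=cv2.imread(f); g=cv2.cvtColor(im,cv2.COLOR_BGR2HSV)[b:d,a:c]
    m=((g[...,1]<40)&(g[...,2]>170)).astype('u1')
    ys,xs=np.nonzero(m); y=ys.mean()+b;x=xs.mean()+a
    return len(xs),(x,y),onz('top',((x+.5)/fx-.5+x0,(y+.5)/fx-.5+y0),z)
# bar between the stays only
A=ctr('pics/t1z.png',.04,140,190,3,(560,55,640,85));B=ctr('pics/t7.png',.04,140,110,3,(552,438,632,470))
print(A,B,np.linalg.norm(A[2]-B[2]))
```

```text
(833, (np.float64(599.608643457383), np.float64(67.82232893157263)), array([ 0.57949895, -0.02451952,  0.04      ])) (878, (np.float64(591.3826879271071), np.float64(450.9043280182232)), array([ 0.47160346, -0.01785746,  0.04      ])) 0.10810096400398582
```

The bar moved about 108–109 mm, allowing for the camera reading about 1% short. With the hard stop felt at 25 N, the drawer is fully open. The carrier is latched and the bystanders are unmoved.

```bash
python3 -c "
from plant import bot
print(bot.hand_in())"
```

```text
the job is handed in; nothing more can be done
None
```

The carrier is home in the nest with the pawl out behind it, the drawer is pulled open to its stop, the jar, spool and meter are where they were, and the job is handed in at about 22 s.

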